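# Fit the lane divider into the drip rack

## Task

Take the blue four-finned lane divider and fit it into the bottle drip rack, so that each of its four fins stands in one of the rack's four slots, fully down and about the middle of the rack. Hold it by its rib until its fins stand on the rack's floor, then let go: do not drop it in. Leave the orange three-finned divider where it stands; it belongs to another rack.

Things in the scene. Friction and masses are not known exactly. Their poses are not given: they have to be found in the camera images.
- blue_grip (a point): Blue plastic divider, loose, 0.2 kg, a comb standing teeth down. Point: middle of its grip rib, 75 mm above its underside. z up, x along the fins, y across. Four fins 80 long (x), 8 thick, 40 high, at y = -54, -18, 18, 54. On top a bar 30 (x) x 116 x 10 mm, then the rib 20 thick (x) x 84 (y), 50 to 100 mm above the underside: pinch it along x. Same after a half turn about z.
- rack: Drip rack, fixed; origin at the underside's centre, on the table. z up, x along the fins, y across. Dark base 130 (x) x 180 x 10 mm with five white fins 110 long (x), 8 thick, tops at 46 mm, at y = -72, -36, 0, 36, 72; four slots 28 wide, centred at y = -54, -18, 18, 54, floor at 10 mm. Blue divider home: rib middle over the origin at 85 mm, axes parallel to the rack's (either way round).
- orange_grip (a point): Orange divider, a loose bystander that does not fit: like the blue one in size and axes (point: middle of its rib, 75 mm above its underside) but with three fins, 54 mm apart. Blue and orange stand on the table on opposite sides of the rack, either way.
Mind the look-alikes: they are no part of the job. Leave any purple or turquoise look-alike of the part that bears blue_grip alone.

How it is judged:
By the outcome, as a careful person would: the job done as asked, in the order asked, and still so for the second after the job is handed in, with the robot touching nothing.
It also fails if it takes over 42 s, if anything falls off the work surface, if the arm or the gripper's body presses on something with over 40 N, if the wrist force passes 120 N, or if a joint passes its speed limit or range.

## Robot

A 7-joint arm with a two-finger parallel gripper is mounted at the origin on the work surface. World frame = base frame: x ahead of the robot, y to its left, z up, the work surface at z = 0. Lengths are in m, angles in rad, forces in N, time in s.
With the tool pointing down it reaches from about 0.425 to 1.025 m from the base axis. Payload 3.6 kg.
Tool frame: the origin (TCP) lies at the very end of the fingers, on their centre line; the grasp point (between the pads) lies 19 mm behind it; z points along the fingers, y is the line along which they close (so a half turn about z gives the same grasp; the last joint's range is limited). The gripper opens to 85 mm and grips with 20 to 120 N. Pads are 22 mm wide; open, the fingers measure 114 mm over their backs; the gripper's body (76 mm by 85 mm) begins 54 mm behind the grasp point. The pads swing forward as they close: fully open they stand 13 mm farther back than shut.
Start: joints at [1.192, 0.591, 0.048, 1.609, -0.033, 0.943, -0.034], TCP at [0.204, -0.696, 0.231] pointing down, gripper open.
Joint ranges: [-2.69, 2.69], [-0.47, 2.24], [-1.27, 1.36], [0.19, 2.51], [-1.53, 4.68], [0.08, 2.07], [-3.09, 3.09]. Speed limits (rad/s): [2.57, 2.57, 3.14, 3.14, 3.14, 3.14, 3.14].

## Interface

Orientations are given as a rotation vector (axis times angle).
In Python, from cell import robot gives the robot as it stands.
- The arm moves only by the tool send_rows, never from a script. Its arguments are lists of equal length, an entry for each row: "twist": the turn, a rotation vector about the world's x, y, z in degrees, a list of three; "offset": the shift along the world's x, y, z in mm, a list of three; "gripper": the opening, from 0 (shut) to 1 (fully open). A call has 1 to 8 rows; each row shifts and turns the commanded pose from where the row before left it; what a row does not reach is not made up. A row lasts 1/12 s, in which the tool goes at most 41.7 mm and 7.16 degrees, less where a joint would pass 70% of its speed; a pose out of reach is approached as far as the arm can. A call with a gripper value outside its range is refused whole. The fingers move at their own pace and stop on an object; "grip_force" is the grip in N (left out, the last holds). Time passes only in rows, so rows that do not move let the fingers close. It gives the time, the measured TCP pose, the force, the opening and the grip force at its end, in the units of the state.
- robot.observe(): the state, without advancing time (a new reading comes with each control period).
- robot.grab_frame(name): name is "scene" or "top"; returns the picture (400x640x3 uint8, red, green, blue); there is no depth.
- robot.get_calibration(name): a dict with "vertical_fov" (degrees; the focal length in pixels is half the picture's height over the tangent of half this angle, whatever the lens; pixels are square), "cx", "cy" (the principal point, pixels), "xyz" and "attitude" of the camera in the world. Camera axes: x right, y down, z forward; pixel columns grow to the right and rows downward; lengths in m; the calibration is good to about 2 mm. A picture is of the moment at which its call begins. get_calibration takes no time and is no camera call.
- robot.finish_job(): hands the job in; it is judged then, once.
The state is a dict: "clock": time; "qpos": joint angles; "dq": joint speeds; "tau": joint torques, N m; "tcp_pos": TCP position; "tool_rot": TCP orientation; "wrist_force": force on the tool from outside, world axes, zero at the start; "wrist_torque": the same for the moment, N m; "grip_width": opening from 0.0 (shut) to 1.0 (fully open); "gripper_force": force on a finger pad.
Only numpy, scipy, OpenCV 4.12 (cv2) and the standard library are available. Lean on these libraries where they do the work, as an engineer would, in place of code of your own. Each camera call takes 0.05 s, during which the arm holds its last target. There are 200 camera calls.

## Working session

There is one attempt and no reset: what is moved stays moved. The work goes in short steps, Python scripts to look and compute and a tool call to move; the robot and the scene stay as the last step left them, time stands still between calls to the robot, and variables do not carry over. Pictures are saved under pics/ and viewed, at most 10 in all, crops included, and the job is handed in when it is done.

Besides the shell and the picture viewer there is one more tool, called after "Emit:" as name(argument=value, ...) on one line, values as JSON. send_rows: Moves the arm, as the interface text tells. Its arguments: {"type":"object","properties":{"twist":{"type":"array"},"offset":{"type":"array"},"gripper":{"type":"array"},"grip_force":{"type":"number"}},"required":["twist","offset","gripper"]}

```bash
mkdir -p pics; python3 - <<'E'
from cell import robot
import cv2
for n in("scene","top"):
    print(n,robot.get_calibration(n))
    cv2.imwrite(f"pics/{n}0.png",robot.grab_frame(n)[:,:,::-1])
o=robot.observe();print(o)
E
```

```text
scene {'vertical_fov': 51.19799265545978, 'cx': 315.6730590844746, 'cy': 198.28876887732687, 'xyz': array([ 0.86791752, -0.41995994,  0.95781062]), 'attitude': array([-2.4686073 , -0.82678708,  0.22316378])}
top {'vertical_fov': 43.66549413826577, 'cx': 318.7133433047708, 'cy': 196.89809327867226, 'xyz': array([0.31795855, 0.00605449, 1.13653921]), 'attitude': array([-2.05396394,  2.15135723, -0.24801182])}
{'clock': 0.1, 'qpos': array([ 1.19149678,  0.59200627,  0.04828044,  1.60972622, -0.03327953,
        0.9427213 , -0.03369982]), 'dq': array([ 0.00029862, -0.002588  , -0.00034354, -0.00112624, -0.00098512,
       -0.00012378,  0.00061028]), 'tau': array([ 4.56933034e-03, -5.49991465e+01,  1.55324880e+00, -1.98824447e+01,
        9.73206101e-03,  3.80551151e-03,  1.81759708e-05]), 'tcp_pos': array([ 0.20419636, -0.69484831,  0.23025781]), 'tool_rot': array([-3.10755032e+00, -4.47292603e-01,  6.41750693e-04]), 'wrist_force': array([-0.42289611, -0.13862913,  0.19911895]), 'wrist_torque': array([-0.0058416 , -0.01108042, -0.01183584]), 'gripper_force': 0.0, 'grip_width': 0.9995850284101724}
```

View pics/scene0.png

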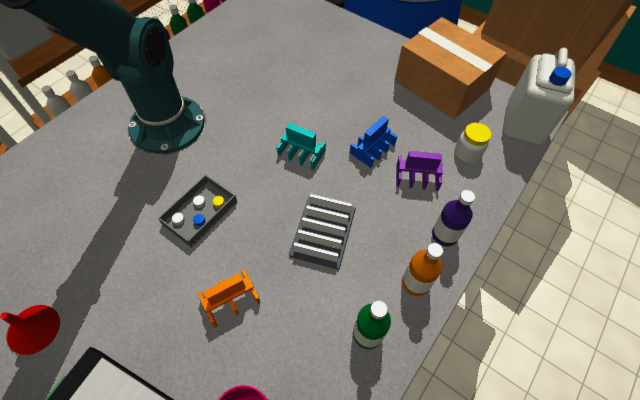

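View pics/top0.png

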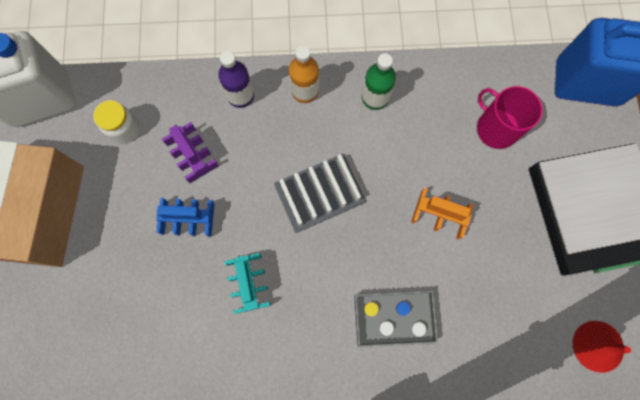

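Candidates for the blue divider:

| Thing | Scene pixel | Top pixel |
|---|---|---|
| Blue divider | (374,140) | (185,217) |
| Turquoise look-alike | (302,143) | (247,283) |
| Purple look-alike | (420,168) | (188,152) |
| Orange three-finned divider | (228,295) | (445,212) |

The rack is at scene (323,230) and top (320,192). By the description I choose the blue one. Next are enlarged crops, which also check that choice.

```bash
python3 - <<'E'
import cv2,numpy as np
s=cv2.imread("pics/scene0.png");t=cv2.imread("pics/top0.png")
def crop(im,x,y,w,h,k=7):
    c=cv2.resize(im[y:y+h,x:x+w],None,fx=k,fy=k,interpolation=cv2.INTER_CUBIC)
    for i in range(0,w,10):
        cv2.line(c,(i*k,0),(i*k,8 if i%20 else 16),(0,255,255),1)
        if i%20==0: cv2.putText(c,str(x+i),(i*k+2,26),0,.4,(0,255,255),1)
    for j in range(0,h,10):
        cv2.line(c,(0,j*k),(8 if j%20 else 16,j*k),(0,255,255),1)
        if j%20==0: cv2.putText(c,str(y+j),(18,j*k+4),0,.4,(0,255,255),1)
    return c
a=crop(s,340,110,60,60,6);b=crop(t,150,190,70,60,6)
cv2.imwrite("pics/blue.png",np.hstack([a,b]))
a=crop(s,280,180,80,95,5);b=crop(t,270,145,80+20,95,4)
b=cv2.copyMakeBorder(b,0,a.shape[0]-b.shape[0],0,0,0)
cv2.imwrite("pics/rack.png",np.hstack([a,b]))
E
```

```text
(no output)
```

View pics/blue.png

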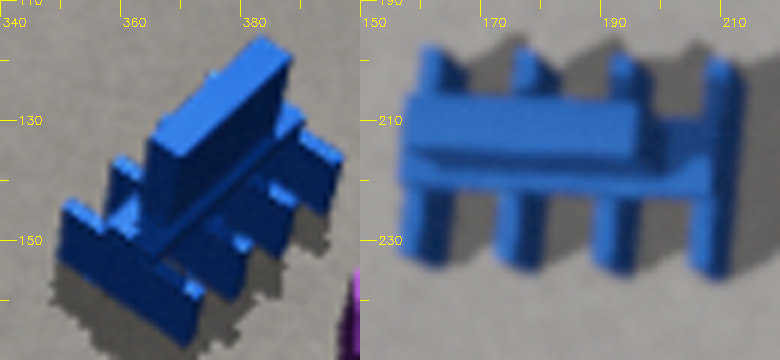

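View pics/rack.png

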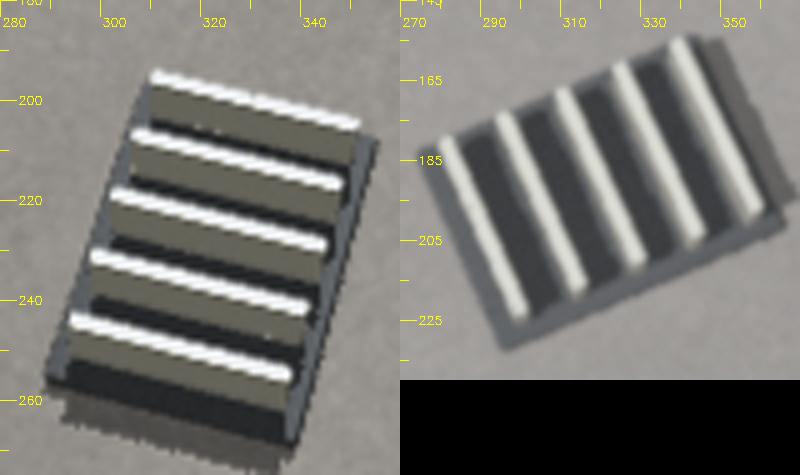

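Blue has four fins, two of them past the rib's ends, so the choice stands. The rack shows five white fin tops in both views. I'll fit poses from these pixels.

```bash
cat > geo.py <<'E'
import numpy as np
from scipy.spatial.transform import Rotation as R
from scipy.optimize import least_squares
from cell import robot
CAL={n:robot.get_calibration(n) for n in("scene","top")}
def cam(n):
    c=CAL[n];return 200/np.tan(np.radians(c["vertical_fov"]/2)),c["cx"],c["cy"],c["xyz"],R.from_rotvec(c["attitude"]).as_matrix()
def proj(n,P):
    f,cx,cy,t,M=cam(n);q=(np.atleast_2d(P)-t)@M
    return np.c_[cx+f*q[:,0]/q[:,2],cy+f*q[:,1]/q[:,2]]
def back(n,px,z):
    f,cx,cy,t,M=cam(n);px=np.atleast_2d(px)
    d=np.c_[(px[:,0]-cx)/f,(px[:,1]-cy)/f,np.ones(len(px))]@M.T
    return t+d*((z-t[2])/d[:,2])[:,None]
def place(p,L):  # p: x,y,z,yaw ; L local pts
    return L@R.from_euler("z",p[3]).as_matrix().T+p[:3]
def fit(obs,p0):  # obs: list of (cam,px,local)
    r=least_squares(lambda p:np.concatenate([(proj(n,place(p,L))-px).ravel() for n,px,L in obs]),p0)
    return r.x,[np.round(proj(n,place(r.x,L))-px,1) for n,px,L in obs]
E
cat > fit0.py <<'E'
from geo import *
np.set_printoptions(precision=4,suppress=True)
bs=np.array([(262,38),(291,58),(147,133),(180,156)])/6+[340,110]
bt=np.array([(410,95),(638,100),(636,157),(412,150)])/6+[150-60,190]
rsL=np.array([(153,76),(135,133),(115,191),(95,253),(73,318)])/5+[280,180]
rsR=np.array([(357,124),(341,184),(325,243),(306,305),(289,373)])/5+[280,180]
rtT=np.array([(445,142),(502,116),(562,92),(620,67),(679,41)])/4+[170,145]
rtB=np.array([(520,314),(578,289),(638,262),(697,237),(755,211)])/4+[170,145]
if __name__=="__main__":
    print(back("scene",bs,.1));print(back("top",bt,.1))
    for n,a in(("scene",rsL),("scene",rsR),("top",rtT),("top",rtB)): print(back(n,a,.046)[[0,4]])
E
python3 fit0.py
```

```text
[[0.5448 0.3364 0.1   ]
 [0.5619 0.334  0.1   ]
 [0.5341 0.2565 0.1   ]
 [0.5532 0.2543 0.1   ]]
[[0.555  0.3347 0.1   ]
 [0.5495 0.2541 0.1   ]
 [0.529  0.2546 0.1   ]
 [0.5351 0.3334 0.1   ]]
[[ 0.5193  0.0368  0.046 ]
 [ 0.572  -0.0961  0.046 ]]
[[ 0.6196  0.0767  0.046 ]
 [ 0.6716 -0.0567  0.046 ]]
[[ 0.6132  0.0759  0.046 ]
 [ 0.6668 -0.0595  0.046 ]]
[[ 0.5128  0.0373  0.046 ]
 [ 0.5652 -0.0965  0.046 ]]
```

```bash
cat > fit1.py <<'E'
from fit0 import *
Lb=lambda *a:np.array(a)*1e-3
S=lambda a:np.array(a)/6+[340,110]
T=lambda a:np.array(a)/6+[90,190]
rib_s=Lb((-10,42,25),(10,42,25),(-10,-42,25),(10,-42,25))
rib_t=Lb((10,42,25),(10,-42,25),(-10,-42,25),(-10,42,25))
fs=S([(200,288),(248,243),(294,195),(341,156),(65,202)])
fsL=Lb((40,-54,-35),(40,-18,-35),(40,18,-35),(40,54,-35),(-40,-54,-35))
ft=T([(432,48),(526,48),(622,55),(718,60)])
ftL=Lb((40,54,-35),(40,18,-35),(40,-18,-35),(40,-54,-35))
ob={"scene":[("scene",bs,rib_s),("scene",fs,fsL)],"top":[("top",bt,rib_t),("top",ft,ftL)]}
Y=np.array([72,36,0,-36,-72])
f=lambda x:np.c_[x*np.ones(5),Y,46*np.ones(5)]*1e-3
orr={"scene":[("scene",rsL,f(-55)),("scene",rsR,f(55))],"top":[("top",rtT,f(55)),("top",rtB,f(-55))]}
def fitz(o,p0,z):
    r=least_squares(lambda p:np.concatenate([(proj(n,place([p[0],p[1],z,p[2]],L))-px).ravel() for n,px,L in o]),[p0[0],p0[1],p0[3]])
    return np.r_[r.x[:2],np.degrees(r.x[2])],np.sqrt(np.mean(r.fun**2))
if __name__=="__main__":
  for nm,o,p0 in(("blue",ob,[.545,.295,.075,-.1]),("rack",orr,[.59,-.01,0,.37])):
    p,res=fit(o["scene"]+o["top"],p0);print(nm,p[:3],np.degrees(p[3]));print(*[x.tolist() for x in res],sep="\n")
    for c in o: print(c,fitz(o[c],p0,p0[2]))
E
python3 fit1.py
```

```text
blue [0.5446 0.2977 0.0703] -4.659263162779312
[[-1.6, -0.8], [-0.6, -0.5], [-1.1, 0.6], [-0.7, 0.6]]
[[-0.7, 0.9], [-0.8, 0.7], [-0.9, 1.3], [-1.3, 0.5], [-0.6, 0.1]]
[[-1.2, -0.8], [0.1, -0.3], [-0.4, -0.6], [-2.5, -0.8]]
[[-0.4, -0.5], [-0.2, 0.0], [-0.3, -0.6], [-0.4, -0.9]]
scene (array([ 0.5475,  0.2967, -5.1143]), np.float64(0.5116670638922883))
top (array([ 0.5422,  0.2948, -4.2099]), np.float64(0.6140452575653458))
rack [ 0.5922 -0.0088 -0.0062] 21.179561822978744
[[-1.0, -0.0], [-1.3, 0.0], [-1.3, 0.3], [-1.5, 0.2], [-1.5, -0.1]]
[[-0.5, 0.4], [-0.6, 0.2], [-0.8, 0.6], [-0.5, 0.9], [-0.7, 0.4]]
[[-0.8, -1.1], [-0.5, -0.7], [-1.1, -0.9], [-1.2, -0.7], [-1.7, -0.2]]
[[-0.4, -0.4], [-0.1, -0.6], [-0.4, -0.2], [-0.6, -0.3], [-0.5, -0.1]]
scene (array([ 0.5954, -0.0094, 21.4045]), np.float64(0.4345351797096497))
top (array([ 0.5894, -0.0104, 20.9768]), np.float64(0.39720298300355195))
```

```bash
python3 - <<'E'
from geo import *
o=robot.observe();M=R.from_rotvec(o["tool_rot"]).as_matrix();print(M.round(3))
a=np.degrees(np.arctan2(M[1,1],M[0,1]));print("tool y azimuth",a)
for t in(-4.66,21.2): print(t,((t-a+90)%180)-90)
print(back("top",[[510,80],[385,62],[228,60]],.15))
E
```

```text
[[ 0.959  0.282 -0.001]
 [ 0.282 -0.959  0.002]
 [-0.    -0.002 -1.   ]]
tool y azimuth -73.61851202544338
-4.66 68.95851202544338
21.2 -85.1814879745566
[[ 0.78555188 -0.42781487  0.15      ]
 [ 0.84008774 -0.16294399  0.15      ]
 [ 0.86042256  0.17656714  0.15      ]]
```

Emit:
send_rows(twist=[[0,0,2.15],[0,0,2.15],[0,0,2.15],[0,0,2.15],[0,0,2.15],[0,0,2.15],[0,0,2.15],[0,0,2.15]], offset=[[25,24,9],[25,24,9],[25,26,9],[25,28,9],[25,28,9],[25,30,9],[25,32,9],[25,32,9]], gripper=[1,1,1,1,1,1,1,1], grip_force=40)

```text
clock: 0.77
tcp_pos: [0.405, -0.4698, 0.3033]
tool_rot: [-3.006, -0.91, 0.001]
wrist_force: [0.7, 0.5, 0.6]
grip_width: 1.001
gripper_force: 0.0
```

Emit:
send_rows(twist=[[0,0,2.15],[0,0,2.15],[0,0,2.15],[0,0,2.15],[0,0,2.15],[0,0,2.15],[0,0,2.15],[0,0,2.15]], offset=[[25,28,0],[25,28,0],[25,28,0],[25,28,0],[25,28,0],[25,28,0],[25,28,0],[21,25,0]], gripper=[1,1,1,1,1,1,1,1])

```text
clock: 1.43
tcp_pos: [0.6018, -0.2479, 0.3029]
tool_rot: [-2.835, -1.351, -0.0]
wrist_force: [0.7, -0.8, 0.8]
grip_width: 0.998
gripper_force: 0.0
```

Emit:
send_rows(twist=[[0,0,2.15],[0,0,2.15],[0,0,2.15],[0,0,2.15],[0,0,2.15],[0,0,2.15],[0,0,2.15],[0,0,2.15]], offset=[[-3,34,0],[-3,34,0],[-3,34,0],[-3,34,0],[-3,34,0],[-3,34,0],[-3,34,0],[-3,34,0]], gripper=[1,1,1,1,1,1,1,1])

```text
clock: 2.1
tcp_pos: [0.5756, 0.0228, 0.303]
tool_rot: [-2.603, -1.758, 0.001]
wrist_force: [0.5, 0.9, 0.4]
grip_width: 0.997
gripper_force: 0.0
```

Emit:
send_rows(twist=[[0,0,2.15],[0,0,2.15],[0,0,2.15],[0,0,2.15],[0,0,2.15],[0,0,2.15],[0,0,2.15],[0,0,2.15]], offset=[[-4,34,0],[-4,34,0],[-4,34,0],[-4,34,0],[-4,34,0],[-4,34,-20],[-4,34,-20],[-3,34,-20]], gripper=[1,1,1,1,1,1,1,1])

```text
clock: 2.77
tcp_pos: [0.5449, 0.2947, 0.2426]
tool_rot: [2.311, 2.128, 0.0]
wrist_force: [-0.0, 0.0, 0.3]
grip_width: 1.0
gripper_force: 0.0
```

Emit:
send_rows(twist=[[0,0,0],[0,0,0],[0,0,0],[0,0,0],[0,0,0]], offset=[[0,0,-33],[0,0,-33],[0,0,-33],[0,0,0],[0,0,0]], gripper=[1,1,1,1,1])

```text
clock: 3.18
tcp_pos: [0.544, 0.2923, 0.1426]
tool_rot: [-2.312, -2.126, 0.008]
wrist_force: [0.2, -0.7, -0.0]
grip_width: 0.999
gripper_force: 0.0
```

```bash
python3 - <<'E'
from geo import *
import cv2
o=robot.observe();print(o["tcp_pos"],R.from_rotvec(o["tool_rot"]).as_matrix()[:,1])
ims=[]
for n,(x,y,w,h) in(("scene",(330,60,80,110)),("top",(140,160,90,110))):
    im=robot.grab_frame(n)[:,:,::-1].copy();k=5
    c=cv2.resize(im[y:y+h,x:x+w],None,fx=k,fy=k,interpolation=cv2.INTER_CUBIC)
    p=(proj(n,o["tcp_pos"])[0]-[x,y])*k
    cv2.drawMarker(c,tuple(int(v) for v in p),(0,0,255),0,12,1);ims.append(c)
cv2.imwrite("pics/pre.png",np.hstack(ims)[:600,:800])
E
```

```text
[0.54403727 0.2923493  0.14262635] [ 0.99646055 -0.08396631 -0.00400355]
```

View pics/pre.png

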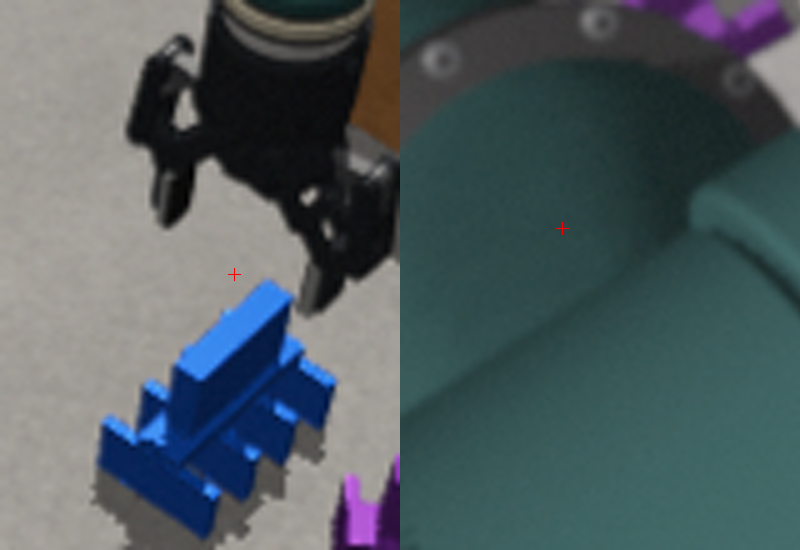

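The fingertips at crop (172,225) and (315,312) straddle the rib, whose top is at about (235,330), and line up with it. I'll descend and close.

Emit:
send_rows(twist=[[0,0,0],[0,0,0],[0,0,0],[0,0,0],[0,0,0],[0,0,0]], offset=[[1,3,-21],[0,0,-21],[0,0,-21],[0,0,-20],[0,0,0],[0,0,0]], gripper=[1,1,1,1,1,1])

```text
clock: 3.78
tcp_pos: [0.5473, 0.2968, 0.0628]
tool_rot: [2.313, 2.125, 0.003]
wrist_force: [0.5, -0.6, -0.1]
grip_width: 1.001
gripper_force: 0.0
```

Emit:
send_rows(twist=[[0,0,0],[0,0,0],[0,0,0],[0,0,0],[0,0,0],[0,0,0],[0,0,0],[0,0,0]], offset=[[0,0,0],[0,0,0],[0,0,0],[0,0,0],[0,0,0],[0,0,0],[0,0,0],[0,0,0]], gripper=[0.5,0.2,0,0,0,0,0,0], grip_force=40)

```text
clock: 4.45
tcp_pos: [0.5463, 0.2965, 0.0617]
tool_rot: [2.313, 2.126, 0.0]
wrist_force: [-1.3, 0.2, 4.4]
grip_width: 0.228
gripper_force: 45.7
```

Emit:
send_rows(twist=[[0,0,0],[0,0,0],[0,0,0],[0,0,0],[0,0,0],[0,0,0],[0,0,0],[0,0,0]], offset=[[0,0,8],[0,0,15],[0,0,22],[0,0,25],[0,0,25],[0,0,25],[0,0,20],[0,0,0]], gripper=[0,0,0,0,0,0,0,0])

```text
clock: 5.12
tcp_pos: [0.5486, 0.2982, 0.2058]
tool_rot: [2.312, 2.125, 0.013]
wrist_force: [0.4, 0.1, -0.4]
grip_width: 0.236
gripper_force: 45.2
```

Emit:
send_rows(twist=[[0,0,1.62],[0,0,1.62],[0,0,1.62],[0,0,1.62],[0,0,1.62],[0,0,1.62],[0,0,1.62],[0,0,1.62]], offset=[[2,-12,0],[3,-18,0],[3,-20,0],[3,-20,0],[3,-20,0],[3,-20,0],[3,-20,0],[3,-20,0]], gripper=[0,0,0,0,0,0,0,0])

```text
clock: 5.78
tcp_pos: [0.5686, 0.1449, 0.2]
tool_rot: [-2.056, -2.374, 0.003]
wrist_force: [-0.4, -0.9, -1.9]
grip_width: 0.229
gripper_force: 45.1
```

Emit:
send_rows(twist=[[0,0,1.62],[0,0,1.62],[0,0,1.62],[0,0,1.62],[0,0,1.62],[0,0,1.62],[0,0,1.62],[0,0,1.62]], offset=[[3,-22,0],[3,-22,0],[3,-22,0],[3,-22,0],[3,-22,0],[3,-22,0],[3,-16,0],[2,-9,0]], gripper=[0,0,0,0,0,0,0,0])

```text
clock: 6.45
tcp_pos: [0.5916, -0.0143, 0.1997]
tool_rot: [-1.779, -2.588, 0.005]
wrist_force: [-0.2, 0.2, -2.0]
grip_width: 0.226
gripper_force: 45.1
```

Emit:
send_rows(twist=[[0,0,0],[0,0,0]], offset=[[0,0,0],[0,0,0]], gripper=[0,0])

```text
clock: 6.62
tcp_pos: [0.5916, -0.0111, 0.2002]
tool_rot: [-1.779, -2.587, 0.001]
wrist_force: [-0.3, 0.4, -1.3]
grip_width: 0.23
gripper_force: 45.1
```

```bash
python3 - <<'E'
from geo import *
import cv2
o=robot.observe();print(o["tcp_pos"],R.from_rotvec(o["tool_rot"]).as_matrix()[:,1])
ims=[]
im=robot.grab_frame("scene")[:,:,::-1].copy();k=5;x,y,w,h=270,120,120,115
c=cv2.resize(im[y:y+h,x:x+w],None,fx=k,fy=k,interpolation=cv2.INTER_CUBIC)
for i in range(0,w,20): cv2.putText(c,str(x+i),(i*k,12),0,.4,(0,255,255),1)
for i in range(0,h,20): cv2.putText(c,str(y+i),(0,i*k+4),0,.4,(0,255,255),1)
cv2.imwrite("pics/over.png",c)
E
```

```text
[ 0.59163626 -0.01112869  0.20023362] [ 0.93376481  0.35788347 -0.00164389]
```

View pics/over.png

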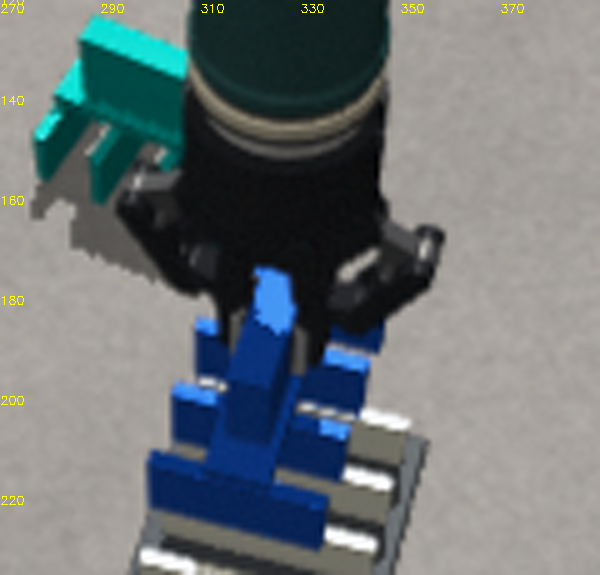

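```bash
python3 - <<'E'
from fit1 import *
px=np.array([(150,452),(327,497),(345,428),(366,360),(173,388),(197,322),(155,508),(322,548)])/5+[270,120]
L=Lb((-40,-57,-35),(40,-57,-35),(40,-18,-35),(40,18,-35),(-40,-18,-35),(-40,18,-35),(-40,-58,-75),(40,-58,-75))
for z in(.2085,.2135): print(z,fitz([("scene",px,L)],[.59,-.01,z,.37],z))
p,r=fit([("scene",px,L)],[.59,-.01,.21,.37]);print(p,np.degrees(p[3]),r)
p,r=fit(orr["scene"],[.59,-.01,0,.37]);print(p,np.degrees(p[3]))
E
```

```text
0.2085 (array([ 0.5909, -0.0072, 21.7879]), np.float64(0.5987397303308029))
0.2135 (array([ 0.5925, -0.0096, 21.7774]), np.float64(0.6587047925151719))
[0.5857 0.0003 0.193  0.3808] 21.81933720914733 [array([[ 0.1,  1.3],
       [-0.1,  0.7],
       [ 0.4, -0.3],
       [-0.1,  0.2],
       [ 0.4, -0.4],
       [-0.2,  0. ],
       [-0.6, -0.9],
       [-0. , -0.6]])]
[ 0.5904 -0.0018 -0.0171  0.3737] 21.409316038383142
```

Held blue and the rack agree within 3 mm and 0.5° in the scene view, against 10 mm of slack per side. The picture shows the four blue fins over the slots. I'll lower it now.

Emit:
send_rows(twist=[[0,0,0],[0,0,0],[0,0,0],[0,0,0],[0,0,0],[0,0,0],[0,0,0],[0,0,0]], offset=[[2,0,-10],[0,0,-15],[0,0,-15],[0,0,-15],[0,0,-15],[0,0,-10],[0,0,-5],[0,0,0]], gripper=[0,0,0,0,0,0,0,0])

```text
clock: 7.33
tcp_pos: [0.5935, -0.0098, 0.1149]
tool_rot: [-1.774, -2.59, 0.002]
wrist_force: [0.0, -0.2, -2.2]
grip_width: 0.227
gripper_force: 45.0
```

Emit:
send_rows(twist=[[0,0,0],[0,0,0],[0,0,0],[0,0,0],[0,0,0],[0,0,0],[0,0,0],[0,0,0]], offset=[[0,0,-5],[0,0,-5],[0,0,-5],[0,0,-5],[0,0,-5],[0,0,-5],[0,0,-5],[0,0,0]], gripper=[0,0,0,0,0,0,0,0])

```text
clock: 8.0
tcp_pos: [0.5937, -0.0108, 0.0802]
tool_rot: [-1.776, -2.589, 0.002]
wrist_force: [-0.2, -1.2, -2.6]
grip_width: 0.224
gripper_force: 45.0
```

```bash
python3 - <<'E'
from geo import *
import cv2
o=robot.observe();print(o["tcp_pos"],o["wrist_force"])
im=robot.grab_frame("scene")[:,:,::-1].copy();k=5;x,y,w,h=270,165,120,115
cv2.imwrite("pics/low.png",cv2.resize(im[y:y+h,x:x+w],None,fx=k,fy=k,interpolation=cv2.INTER_CUBIC))
E
```

```text
[ 0.59366948 -0.01075286  0.0801788 ] [-0.2128891  -1.15582322 -2.6208118 ]
```

View pics/low.png

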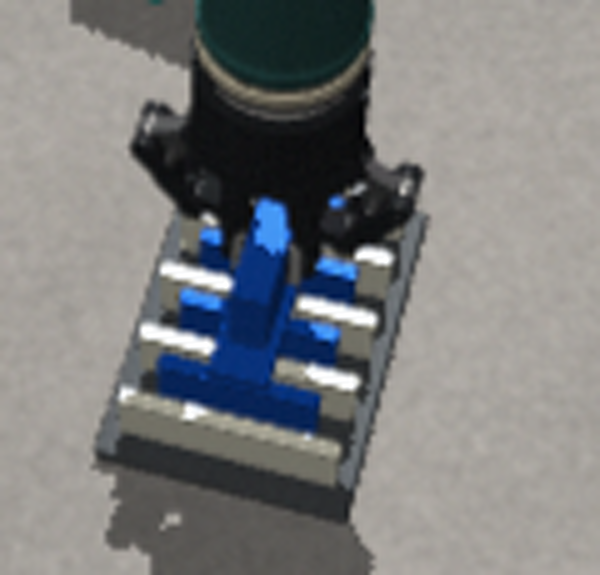

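The blue fins are in all four slots, well between the white fins and centred lengthwise. The front fin is at crop (240,390) and the rack's front white fin at (230,420). About 8 mm remains, so I'll go down slowly until contact.

Emit:
send_rows(twist=[[0,0,0],[0,0,0],[0,0,0],[0,0,0],[0,0,0],[0,0,0],[0,0,0]], offset=[[0,0,-2],[0,0,-2],[0,0,-2],[0,0,-1],[0,0,-1],[0,0,0],[0,0,0]], gripper=[0,0,0,0,0,0,0])

```text
clock: 8.63
tcp_pos: [0.5944, -0.0106, 0.0733]
tool_rot: [1.777, 2.59, -0.0]
wrist_force: [0.3, -0.2, -1.9]
grip_width: 0.233
gripper_force: 45.0
```

Emit:
send_rows(twist=[[0,0,0],[0,0,0],[0,0,0],[0,0,0],[0,0,0]], offset=[[0,0,-1],[0,0,-0.5],[0,0,-0.5],[0,0,0],[0,0,0]], gripper=[0,0,0,0,0])

```text
clock: 9.05
tcp_pos: [0.5944, -0.0106, 0.0717]
tool_rot: [1.777, 2.59, -0.0]
wrist_force: [-1.9, 0.1, 3.0]
grip_width: 0.229
gripper_force: 45.6
```

Contact: the wrist force went from −2 to +3 N at the expected height. One small push to confirm, then release.

Emit:
send_rows(twist=[[0,0,0],[0,0,0],[0,0,0]], offset=[[0,0,-0.5],[0,0,0],[0,0,0]], gripper=[0,0,0])

```text
clock: 9.3
tcp_pos: [0.5944, -0.0106, 0.0716]
tool_rot: [1.777, 2.59, -0.001]
wrist_force: [-2.4, -0.4, 7.1]
grip_width: 0.229
gripper_force: 46.1
```

Emit:
send_rows(twist=[[0,0,0],[0,0,0],[0,0,0],[0,0,0],[0,0,0],[0,0,0],[0,0,0],[0,0,0]], offset=[[0,0,0],[0,0,0],[0,0,0],[0,0,0],[0,0,0],[0,0,0],[0,0,0],[0,0,0]], gripper=[0.4,0.6,0.8,1,1,1,1,1])

```text
clock: 9.97
tcp_pos: [0.5944, -0.0106, 0.0707]
tool_rot: [-1.777, -2.591, 0.0]
wrist_force: [0.5, 0.1, -0.1]
grip_width: 1.002
gripper_force: 0.0
```

Emit:
send_rows(twist=[[0,0,0],[0,0,0],[0,0,0],[0,0,0],[0,0,0],[0,0,0],[0,0,0],[0,0,0]], offset=[[0,0,8],[0,0,15],[0,0,25],[0,0,35],[0,0,35],[0,0,35],[0,0,35],[0,0,30]], gripper=[1,1,1,1,1,1,1,1])

```text
clock: 10.63
tcp_pos: [0.5945, -0.0103, 0.292]
tool_rot: [1.776, 2.589, 0.002]
wrist_force: [0.7, 0.2, -0.5]
grip_width: 0.999
gripper_force: 0.0
```

Emit:
send_rows(twist=[[0,0,0],[0,0,0],[0,0,0],[0,0,0],[0,0,0],[0,0,0],[0,0,0],[0,0,0]], offset=[[0,-25,0],[0,-35,0],[0,-35,0],[0,-35,0],[0,-35,0],[0,-35,0],[0,-20,0],[0,0,0]], gripper=[1,1,1,1,1,1,1,1])

```text
clock: 11.3
tcp_pos: [0.593, -0.2386, 0.2886]
tool_rot: [1.789, 2.581, -0.006]
wrist_force: [0.4, -0.7, -1.2]
grip_width: 1.007
gripper_force: 0.0
```

```bash
python3 - <<'E'
from geo import *
import cv2
o=robot.observe();print(o["tcp_pos"],o["wrist_force"],abs(o["dq"]).max())
ims=[]
for n,(x,y,w,h) in(("scene",(280,170,80,105)),("top",(270,140,80+0,105))):
    im=robot.grab_frame(n)[:,:,::-1].copy()
    ims.append(cv2.resize(im[y:y+h,x:x+w],None,fx=5,fy=5,interpolation=cv2.INTER_CUBIC))
cv2.imwrite("pics/end.png",np.hstack(ims))
E
```

```text
[ 0.59295181 -0.23856721  0.2886481 ] [ 0.42458967 -0.70365583 -1.24556498] 0.06257063284466073
```

View pics/end.png

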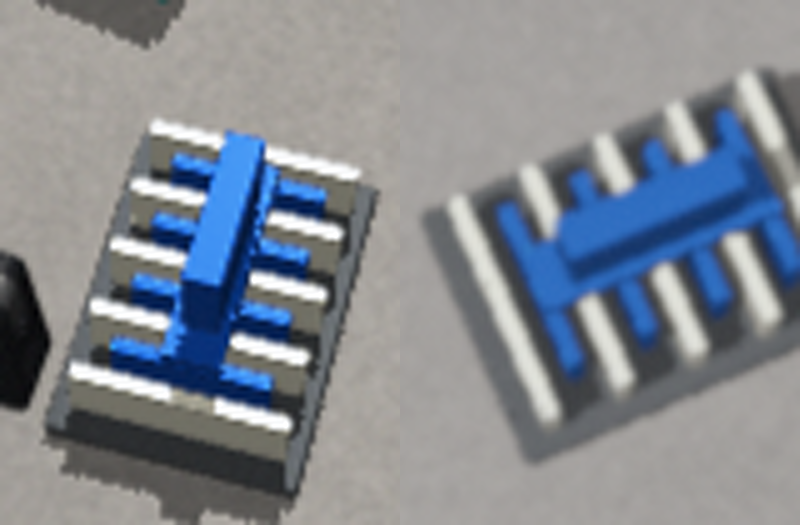

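Both views show the four blue fins down in the four slots, centred and parallel, with the gripper clear. I'll hand it in.

```bash
python3 -c "
from cell import robot
print(robot.finish_job())"
```

```text
the job is handed in; nothing more can be done
None
```

The blue divider is in the rack with its four fins in the four slots, centred and resting on the floor; I held it by its rib until contact, then released it, never touched the other dividers, and handed the job in at about 11.4 s.

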